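# Clamp a pair of petri dishes in the dish vise

### The arm

A 6-joint arm with a two-finger parallel gripper is mounted at the origin on the work surface. World frame = base frame: x ahead of the robot, y to its left, z up, the work surface at z = 0. Lengths are in m, angles in rad, forces in N, time in s.
With the tool pointing down it reaches from about 0.35 to 0.725 m from the base axis. Payload 6 kg.
Tool frame: the origin (TCP) lies midway between the tips of the shut fingers; the grasp point (between the pads) lies 19 mm behind it; z points along the fingers, y is the direction in which the jaws open and shut (so a half turn about z gives the same grasp; the last joint's range is limited). The gripper opens to 85 mm and grips with 20 to 120 N. Pads are 22 mm wide; open, the fingers measure 114 mm over their backs; the gripper's body (76 mm by 85 mm) begins 54 mm behind the grasp point. The pads swing forward as they close: fully open they stand 13 mm farther back than shut.
Start: joints at [1.602, 0.04, 0.085, 0, -1.615, -0.334], TCP at [0.179, 0.573, 0.231] pointing down, gripper open.
Joint ranges: [-2.56, 2.56], [-1.29, 2.01], [-1.08, 1.49], [-3.29, 1.98], [-2.81, -0.18], [-2.99, 2.99]. Speed limits (rad/s): [2.57, 2.57, 3.01, 3.14, 3.14, 3.14].

### API

Orientations are given as a unit quaternion [x, y, z, w].
In Python, from workcell import r, cams, workorder gives the robot as it stands.
- The arm moves only by the shell command python3 -m creep 'ROWS'. ROWS is JSON, a list of rows, each an object with "dp": the shift along the world's x, y, z in cm, a list of three; "rotation": the turn, a rotation vector about the world's x, y, z in rad, a list of three; "jaw": the finger opening in cm, from 0 to 8.54. In form: [{"dp": [x, y, z], "rotation": [rx, ry, rz], "jaw": jaw}, ...]. A call has 1 to 20 rows; each row shifts and turns the commanded pose from where the row before left it; what a row does not reach is not made up. A row lasts 1/12 s, in which the tool goes at most 41.7 mm and 7.16 degrees, less where a joint would pass 70% of its speed; a pose out of reach is approached as far as the arm can. A call is refused whole if a number of a shift passes 4.17 or a number of a turn 0.125, either way. A call with a gripper value outside its range is refused whole. The fingers move at their own pace and stop on an object; the grip force is fixed at half the most. Time passes only in rows, so rows that do not move let the fingers close. It gives the time, the measured TCP pose, the force and the opening at its end, in the units of the state.
- r.get_obs(): the state, without advancing time (a new reading comes with each control period).
- cams.get_image(name): name is "scene" or "top" or "wrist"; returns (picture, depth): 384x512x3 uint8, blue, green, red; 384x512 float32, m along the optical axis (not along the pixel's ray), 0 where there is no reading.
- cams.camera_info(name): a dict with "fx", "fy", "cx", "cy" (pixels), "R" (3x3) and "t" (3): a world point X has camera coordinates R X + t; the wrist camera has in their place "hand_eye" (4x4, takes a point from camera to tool coordinates, whose origin is the TCP and whose axes are the flange's). Camera axes: x right, y down, z forward; pixel columns grow to the right and rows downward; lengths in m; the calibration is good to about 2 mm. The wrist camera is an equidistant fisheye: a pixel r from the principal point sees the ray r / f radians off the axis. A picture is of the moment at which its call begins: read the wrist's pose just before it. camera_info takes no time and is no camera call.
- workorder.finish_job(): hands the job in, once; it reports no verdict.
The state is a dict: "time": time; "joint_pos": joint angles; "dq": joint speeds; "joint_efforts": joint torques, N m; "position": TCP position; "eef_rot": TCP orientation; "contact_force": force on the tool from outside, world axes, zero at the start; "wrist_torque": the same for the moment, N m; "grip_width": opening from 0.0 (shut) to 1.0 (fully open).
Only numpy, scipy, OpenCV 4.12 (cv2) and the standard library are available. Lean on these libraries where they do the work, as an engineer would, in place of code of your own. Each camera call takes 0.05 s, during which the arm holds its last target. There are 200 camera calls.

### The job

Pick up the loose small petri dish from the bench and set it squarely on top of the one standing in the dish vise, lowering it into place rather than dropping it. Then wind the vise's crank clockwise until the jaw has pushed both dishes against the V block and grips them firmly but gently: stop soon after you feel the handle stiffen, as too much cracks them. Let go, and leave the other things on the bench where they are.

Things in the scene. Friction and masses are not known exactly. Their poses are not given: they have to be found in the camera images.
- vise: Dish vise, fixed to the bench: aluminium bed 232 mm long (its x axis), 90 mm wide, 12 mm thick. Origin on the bench, z up. From -x to +x: grey plastic V block (30 mm high above the bed, up to 64 mm wide, opens to +x), clear bed for the dishes, steel sliding jaw, gearbox (66 x 68 mm, centred at x = 70 mm, top 54 mm above the bench) with the crank on top.
- v_nominal (a point): Point on the bed, vise x = -60 mm, y = 0: nominal centre of a 60 mm dish pushed home in the V block. The V block is bolted up to 5 mm either way along the vise's x from nominal, unseen by this point, so where the dishes come to a stop must be felt. It does not move during the work.
- jaw: Sliding jaw: steel plate 60 mm wide, top 44 mm above the bench, carrying two black pads one above the other, one per dish (56 mm wide, flat, each on stiff springs: 12 N/mm, 6 mm of give). Origin on the bed under the unpressed pads' face. Slides along the vise's x, 3.2 mm towards the V block per radian of crank (20 mm a turn).
- crank (a joint): Crank angle q, rad; 0 = jaw fully open (pad face at vise x = +12 mm), grows clockwise seen from above, which closes the jaw; stop at 17. Starts in 0 to 6.3. In the vise's frame the knob lies from the axis along (cos q, -sin q). Friction, 3.6 N at the knob in every start, holds the jaw when let go; a total squeeze above some 45 N eases back to that.
- knob_mid (a point): Middle of the crank's upright knob: a grey cylinder, 20 mm diameter, 38 mm tall (66 to 104 mm above the bench), that spins freely on its pin, 42 mm from the crank axis. This point is on its axis, 86 mm above the bench. The crank arm (18 mm wide) passes just below it (57 to 65 mm above the bench).
- crank_axis (a point): Point on the crank's upright turning axis, 86 mm above the bench, at vise x = +70 mm, y = 0. The hub (28 mm diameter) ends 67 mm above the bench. Feel: once the pads press the dishes, each 10 N of total squeeze adds 0.8 N at the knob. A good squeeze is 30 to 60 N in all: 2.3 to 4.6 N above free running.
- dish_low: Closed petri dish, 60 mm diameter, 15 mm tall, flat lid and base, white rim with amber agar inside, about 35 g, standing loose on the bed of the vise between V block and jaw. Origin at the centre of its underside.
- dish_top: An identical closed petri dish, 60 mm diameter, 15 mm tall, about 35 g, lying loose on the bench to the left or right of the vise: the one to be stacked. Origin at the centre of its underside.
- big_dish: A larger closed petri dish, 90 mm diameter, 17 mm tall, on the bench on the other side of the vise; leave alone. Origin at the centre of its underside.
- tape: Roll of tape lying flat, 64 mm diameter, 18 mm tall; leave alone. Origin at the centre of its underside.
- jar: Small amber glass jar, 52 mm diameter, 65 mm tall; leave alone. Origin at the centre of its underside.
Mind the look-alikes: they are no part of the job. What is shaped like the dish_top but red or turquoise is not meant.

How it is judged:
On the way, in this order (a step that is already met when the one before it is completed fails the run):
1. the loose dish is lowered onto the one in the vise (centres within 8 mm, less than 5 mm above its lid) while still held in the fingers (horizontal distance between dish_top and dish_low below 0.008 m and z of dish_top in the frame of dish_low between 0.012 and 0.02 m and contact force between the fingers and dish_top above 0.5 N), for 0.05 s.
2. it is let go and lies flat and squarely on the lower dish (centres within 6 mm) (horizontal distance between dish_top and dish_low below 0.006 m and z of dish_top in the frame of dish_low between 0.013 and 0.017 m and angle between dish_top's own z axis and vertical below 0.06 rad and contact force between the fingers and dish_top below 0.1 N), for 0.2 s.
At the end, for the whole second after the job is handed in: Both dishes stand in the vise, the loose one flat on the other with centres within 5 mm, level within 0.06 rad, at rest, and the jaw presses each of them against the V block with at least 8 N (contact force between jaw and dish_low above 8 N and contact force between jaw and dish_top above 8 N and horizontal distance between dish_top and dish_low below 0.005 m and z of dish_top in the frame of dish_low between 0.013 and 0.017 m and z of dish_low in the frame of vise below 0.015 m and angle between each of dish_top, dish_low's own z axis and vertical below 0.06 rad and linear speed of each of dish_top, dish_low below 0.01 m/s); the robot touches nothing.
It fails at once if a dish is cracked: the jaw presses on it with more than 45 N (contact force between jaw and dish_low above 45 N or contact force between jaw and dish_top above 45 N).
It fails at once if a bystander (large dish, tape roll, jar) is moved by more than 20 mm (distance of any of big_dish, tape, jar from where it was at the start of the episode above 0.02 m).
It also fails if it takes over 72 s, if anything falls off the work surface, if the arm or the gripper's body presses on something with over 40 N, if the wrist force passes 120 N, or if a joint passes its speed limit or range.

## Working session

There is one attempt and no reset: what is moved stays moved. The work goes in short steps, Python scripts to look and compute and a shell command to move; the robot and the scene stay as the last step left them, time stands still between calls to the robot, and variables do not carry over. Pictures are saved under pics/ and viewed, on a budget of 10 in all, crops included, one or two more only if the job needs it, and the job is handed in when it is done.

```bash
ls; mkdir -p pics
python3 - <<'E'
from workcell import r,cams
import cv2,numpy as np
o=r.get_obs(); print({k:np.round(v,3) for k,v in o.items()})
for n in("top","scene"):
    im,d=cams.get_image(n); cv2.imwrite(f"pics/{n}0.png",im); np.save(f"pics/{n}0.npy",d)
    print(n,cams.camera_info(n))
print(cams.camera_info("wrist"))
E
```

```text
pics
{'time': np.float64(0.0), 'joint_pos': array([ 1.602,  0.041,  0.084, -0.   , -1.616, -0.334]), 'dq': array([ 0.   , -0.001, -0.   ,  0.   , -0.001, -0.001]), 'joint_efforts': array([-0.0000e+00, -3.6821e+01,  3.4742e+01,  6.9330e+00, -5.0000e-03,
       -0.0000e+00]), 'position': array([0.179, 0.572, 0.23 ]), 'eef_rot': array([ 0.989, -0.151, -0.   ,  0.001]), 'contact_force': array([ 0.613, -0.163,  0.382]), 'wrist_torque': array([ 0.072, -0.032,  0.001]), 'grip_width': np.float64(1.001)}
top {'fx': 354.7554767745897, 'fy': 354.7554767745897, 'cx': 257.07642647910376, 'cy': 191.12649275617522, 'R': array([[-0.02980719, -0.99950314, -0.01024749],
       [-0.99896765,  0.03013969, -0.03398878],
       [ 0.03428075,  0.0092238 , -0.99936968]]), 't': array([0.06868977, 0.57862795, 1.15332513])}
scene {'fx': 382.48772848577335, 'fy': 382.48772848577335, 'cx': 260.35419905276154, 'cy': 196.83849317500648, 'R': array([[-0.03629202,  0.99932179, -0.00623232],
       [ 0.82690085,  0.02652706, -0.56172173],
       [-0.56117544, -0.02553953, -0.82730276]]), 't': array([-0.01256763, -0.44440231,  1.50723858])}
{'fx': 297.3186396354542, 'fy': 297.3186396354542, 'cx': 255.75491105989317, 'cy': 190.68330194321703, 'hand_eye': array([[-3.54265193e-05, -9.60180332e-01, -2.79380973e-01,
         7.12524225e-02],
       [ 9.99999529e-01, -3.04907149e-04,  9.21105480e-04,
        -5.30899836e-04],
       [-9.69612622e-04, -2.79380809e-01,  9.60179891e-01,
        -1.43163092e-01],
       [ 0.00000000e+00,  0.00000000e+00,  0.00000000e+00,
         1.00000000e+00]])}
```

View pics/top0.png

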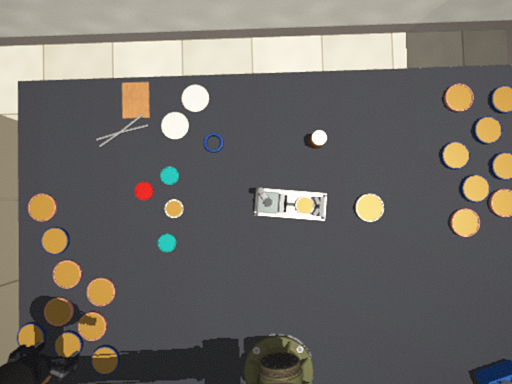

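View pics/scene0.png

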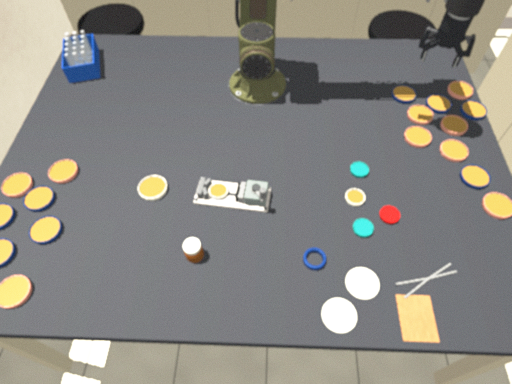

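The top view shows the vise at about (291,205), with dish_low at (305,205), the gearbox at (268,202) and the knob near (261,191). The loose amber dish with the white rim is at (174,208). The scene view agrees: the dish is at (355,197) and the vise at (233,195).

```bash
cat > h.py <<'E'
import cv2,numpy as np
from workcell import r,cams
from scipy.spatial.transform import Rotation as Ro
def ray(n,uv,z):
    c=cams.camera_info(n); R=np.array(c["R"]);t=np.array(c["t"])
    d=R.T@np.array([(uv[0]-c["cx"])/c["fx"],(uv[1]-c["cy"])/c["fy"],1]); o=-R.T@t
    return o+d*(z-o[2])/d[2]
def proj(n,X):
    c=cams.camera_info(n); p=np.array(c["R"])@X+c["t"]
    return p[0]/p[2]*c["fx"]+c["cx"],p[1]/p[2]*c["fy"]+c["cy"]
def wray(uv,z,o=None):
    o=o or r.get_obs(); c=cams.camera_info("wrist"); H=np.array(c["hand_eye"])
    a=np.array([(uv[0]-c["cx"])/c["fx"],(uv[1]-c["cy"])/c["fy"]]); th=np.hypot(*a)
    d=np.r_[a/th*np.sin(th),np.cos(th)] if th>0 else np.array([0,0,1.])
    R=Ro.from_quat(o["eef_rot"]).as_matrix()
    d=R@H[:3,:3]@d; p=R@H[:3,3]+o["position"]
    return p+d*(z-p[2])/d[2]
def blobs(im,lo,hi,a0=15):
    m=cv2.inRange(cv2.cvtColor(im,cv2.COLOR_BGR2HSV),lo,hi)
    cs,_=cv2.findContours(m,cv2.RETR_EXTERNAL,cv2.CHAIN_APPROX_NONE)
    return [(cv2.minEnclosingCircle(c),cv2.contourArea(c),cv2.minAreaRect(c)) for c in cs if cv2.contourArea(c)>a0]
E
python3 - <<'E'
from h import *
for n,z0 in(("top",0.013),("scene",.013)):
    im=cv2.imread(f"pics/{n}0.png")
    for (c,rad),a,_ in blobs(im,(10,80,100),(35,255,255)):
        X=ray(n,c,z0)
        if .3<X[0]<.8 and -.5<X[1]<.5: print(n,np.round(c,1),round(rad,1),a,X.round(3), ray(n,c,.027).round(3))
im=cv2.imread("pics/top0.png")
a=cv2.resize(im[170:240,235:345],None,fx=7,fy=7,interpolation=cv2.INTER_CUBIC)
cv2.imwrite("pics/c1.png",a)
E
```

```text
top [173.5 208.3] 7.7 171.0 [0.532 0.326 0.013] [0.533 0.323 0.027]
top [304.5 205.5] 7.9 173.0 [ 0.529 -0.102  0.013] [ 0.529 -0.1    0.027]
top [369.6 207.2] 12.4 450.0 [ 0.517 -0.313  0.013] [ 0.517 -0.309  0.027]
scene [193.4 252.7] 9.4 103.5 [ 0.743 -0.15   0.013] [ 0.749 -0.147  0.027]
scene [355. 196.] 7.6 127.5 [0.533 0.326 0.013] [0.542 0.323 0.027]
scene [218. 190.] 7.3 121.5 [ 0.523 -0.102  0.013] [ 0.533 -0.1    0.027]
scene [152. 187.] 12.6 341.5 [ 0.519 -0.313  0.013] [ 0.528 -0.307  0.027]
```

View pics/c1.png

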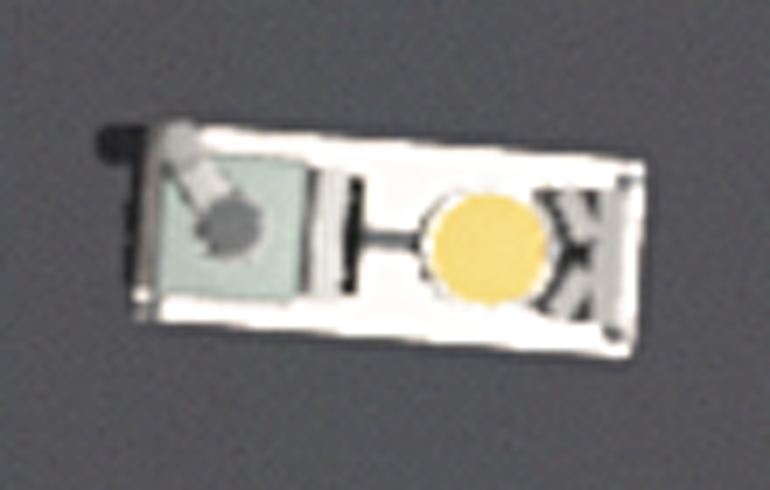

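```bash
python3 - <<'E'
from h import *
P=lambda x,y,z: ray("top",(235+x/7-.43,170+y/7-.43),z)
c=np.array([P(*p,.012) for p in((155,125),(645,160),(630,355),(138,320))])
print(c.round(4)); print(np.linalg.norm(c-np.roll(c,-1,0),axis=1), "centre",c.mean(0))
vx=(c[0]-c[1]+c[3]-c[2]);vx/=np.linalg.norm(vx);print("vx",vx)
print("knob",P(180,140,.104),"hub",P(230,222,.067), "axis pred",c.mean(0)+.07*vx)
im=cv2.imread("pics/top0.png")
# white ring of the loose dish
m=cv2.inRange(im[195:222,160:188],(110,110,110),(255,255,255))
print(cv2.minEnclosingCircle(cv2.findNonZero(m)))
E
python3 -m creep '[{"dp":[3,-2.1,0],"rotation":[0,0,-0.12],"jaw":8.5},{"dp":[3,-2.1,0],"rotation":[0,0,-0.12],"jaw":8.5},{"dp":[3,-2.1,0],"rotation":[0,0,-0.12],"jaw":8.5},{"dp":[3,-2.1,0],"rotation":[0,0,-0.12],"jaw":8.5},{"dp":[3,-2.1,0],"rotation":[0,0,-0.12],"jaw":8.5},{"dp":[3,-2.1,0],"rotation":[0,0,-0.12],"jaw":8.5},{"dp":[3,-2.1,0],"rotation":[0,0,-0.12],"jaw":8.5},{"dp":[3,-2.1,0],"rotation":[0,0,-0.12],"jaw":8.5},{"dp":[3,-2.1,0],"rotation":[0,0,-0.12],"jaw":8.5},{"dp":[3,-2.1,0],"rotation":[0,0,-0.12],"jaw":8.5},{"dp":[3,-2.1,0],"rotation":[0,0,-0.12],"jaw":8.5},{"dp":[0,0,0],"rotation":[0,0,0],"jaw":8.5}]'
```

```text
[[ 0.5925  0.0521  0.012 ]
 [ 0.5693 -0.176   0.012 ]
 [ 0.4787 -0.1658  0.012 ]
 [ 0.5017  0.0628  0.012 ]]
[0.22934306 0.09114571 0.22968011 0.09144504] centre [ 0.53553969 -0.05672654  0.012     ]
vx [0.10082145 0.99490454 0.        ]
knob [0.58161161 0.04063527 0.104     ] hub [0.54585462 0.01949428 0.067     ] axis pred [0.54259719 0.01291678 0.012     ]
((13.551724433898926, 13.387930870056152), 10.037430763244629)
time: 1.1
position: [0.5125, 0.3377, 0.2301]
eef_rot: [-0.684, 0.729, -0.001, -0.001]
contact_force: [-0.4, 1.0, -0.1]
grip_width: 0.994
```

```bash
python3 -m creep '[{"dp":[1.9,-1.2,-4],"rotation":[0,0,-0.04],"jaw":8.5},{"dp":[0,0,-3],"rotation":[0,0,0],"jaw":8.5},{"dp":[0,0,0],"rotation":[0,0,0],"jaw":8.5},{"dp":[0,0,0],"rotation":[0,0,0],"jaw":8.5}]'
python3 - <<'E'
from h import *
o=r.get_obs(); im,d=cams.get_image("wrist"); cv2.imwrite("pics/w1.png",im)
for (c,rad),a,_ in blobs(im,(10,80,80),(35,255,255),60): print(np.round(c,1),round(rad,1),a,wray(c,.013,o).round(4))
print(o["position"])
E
```

```text
time: 1.43
position: [0.5255, 0.3299, 0.1632]
eef_rot: [-0.674, 0.739, -0.0, -0.002]
contact_force: [0.6, 0.6, 0.7]
grip_width: 0.997
[399. 365.] 16.0 399.5 [0.3217 0.6593 0.013 ]
[509.5 356.5] 7.6 76.5 [0.0039 0.7749 0.013 ]
[502. 335.] 13.0 280.5 [0.0794 0.6768 0.013 ]
[491.6 312.6] 17.7 548.0 [0.1443 0.5976 0.013 ]
[ 24.5 273.5] 34.7 2073.0 [0.8849 0.4408 0.013 ]
[247.4 174.7] 26.0 2008.5 [0.5336 0.3263 0.013 ]
[0.5254715  0.32990424 0.16320173]
```

View pics/w1.png

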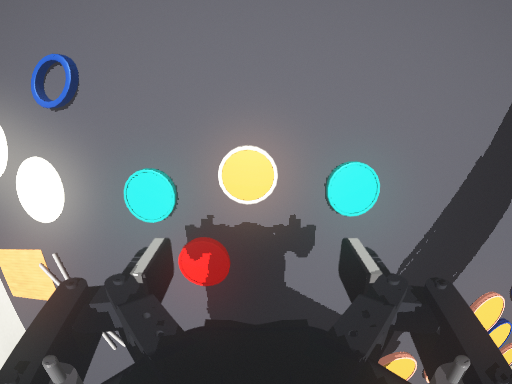

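The wrist view has the loose dish at (247,175), which puts it at (0.534, 0.326) and agrees with both fixed views. The turquoise and red dishes sit clear of the finger path.

```bash
python3 -m creep '[{"dp":[0.8,-0.36,-3],"rotation":[0,0,0],"jaw":8.5},{"dp":[0,0,-3],"rotation":[0,0,0],"jaw":8.5},{"dp":[0,0,-3],"rotation":[0,0,0],"jaw":8.5},{"dp":[0,0,-3],"rotation":[0,0,0],"jaw":8.5},{"dp":[0,0,-2],"rotation":[0,0,0],"jaw":8.5},{"dp":[0,0,0],"rotation":[0,0,0],"jaw":8.5},{"dp":[0,0,0],"rotation":[0,0,0],"jaw":8.5},{"dp":[0,0,0],"rotation":[0,0,0],"jaw":8.5}]'
python3 - <<'E'
from h import *
o=r.get_obs(); im,d=cams.get_image("wrist"); cv2.imwrite("pics/w2.png",im)
for (c,rad),a,_ in blobs(im,(10,80,80),(35,255,255),900): print(np.round(c,1),round(rad,1),a,wray(c,.013,o).round(4))
print(o["position"])
E
```

```text
time: 2.15
position: [0.5356, 0.3288, 0.0288]
eef_rot: [-0.674, 0.738, -0.0, 0.002]
contact_force: [0.6, -0.1, 1.1]
grip_width: 0.997
[259.5 225.8] 45.8 5890.5 [0.5335 0.3257 0.013 ]
[0.53562487 0.32877865 0.02878365]
```

```bash
python3 -m creep '[{"dp":[-0.2,-0.3,-0.8],"rotation":[0,0,0],"jaw":8.5},{"dp":[0,0,-0.8],"rotation":[0,0,0],"jaw":8.5},{"dp":[0,0,-0.6],"rotation":[0,0,0],"jaw":8.5},{"dp":[0,0,-0.4],"rotation":[0,0,0],"jaw":8.5},{"dp":[0,0,0],"rotation":[0,0,0],"jaw":8.5},{"dp":[0,0,0],"rotation":[0,0,0],"jaw":7}]'
python3 -m creep '[{"dp":[0,0,0],"rotation":[0,0,0],"jaw":6.3},{"dp":[0,0,0],"rotation":[0,0,0],"jaw":5},{"dp":[0,0,0],"rotation":[0,0,0],"jaw":5},{"dp":[0,0,0],"rotation":[0,0,0],"jaw":5},{"dp":[0,0,0],"rotation":[0,0,0],"jaw":5},{"dp":[0,0,0],"rotation":[0,0,0],"jaw":5}]'
```

```text
time: 2.7
position: [0.532, 0.3239, -0.0015]
eef_rot: [-0.674, 0.739, -0.0, -0.0]
contact_force: [0.8, 0.0, 0.6]
grip_width: 0.883
time: 3.2
position: [0.5327, 0.3246, -0.0]
eef_rot: [-0.674, 0.739, -0.0, 0.001]
contact_force: [-0.3, 0.3, 5.3]
grip_width: 0.68
```

```bash
python3 -m creep '[{"dp":[0,0,1],"rotation":[0,0,0],"jaw":5},{"dp":[0,0,2],"rotation":[0,0,0],"jaw":5},{"dp":[0,0,3],"rotation":[0,0,0],"jaw":5},{"dp":[0,0,3],"rotation":[0,0,0],"jaw":5},{"dp":[0,-1,3],"rotation":[0,0,0],"jaw":5},{"dp":[0,-3,2],"rotation":[0,0,0],"jaw":5},{"dp":[0,-3,0],"rotation":[0,0,0],"jaw":5},{"dp":[0,-3,0],"rotation":[0,0,0],"jaw":5},{"dp":[0,-3,0],"rotation":[0,0,0],"jaw":5},{"dp":[0,-3,0],"rotation":[0,0,0],"jaw":5},{"dp":[0,-3,0],"rotation":[0,0,0],"jaw":5},{"dp":[0,-3,0],"rotation":[0,0,0],"jaw":5},{"dp":[0,-3,0],"rotation":[0,0,0],"jaw":5},{"dp":[0,-3,0],"rotation":[0,0,0],"jaw":5},{"dp":[0,-2,0],"rotation":[0,0,0],"jaw":5},{"dp":[0,-1,0],"rotation":[0,0,0],"jaw":5},{"dp":[0,0,0],"rotation":[0,0,0],"jaw":5},{"dp":[0,0,0],"rotation":[0,0,0],"jaw":5},{"dp":[0,0,0],"rotation":[0,0,0],"jaw":5}]'
python3 - <<'E'
from h import *
o=r.get_obs(); im,d=cams.get_image("wrist"); cv2.imwrite("pics/w3.png",im); np.save("pics/w3.npy",d)
for (c,rad),a,_ in blobs(im,(10,80,80),(35,255,255),200): print(np.round(c,1),round(rad,1),a,wray(c,.025,o).round(4))
print(o["position"],o["contact_force"],o["grip_width"])
E
```

```text
time: 4.78
position: [0.5321, 0.0149, 0.1388]
eef_rot: [-0.674, 0.739, 0.0, -0.0]
contact_force: [-0.2, 0.4, -0.9]
grip_width: 0.683
[256.  255.5] 53.4 7611.5 [0.5385 0.0846 0.025 ]
[38. 54.] 25.8 346.5 [ 0.7434 -0.1482  0.025 ]
[244.8  57. ] 31.5 2867.5 [ 0.5312 -0.0995  0.025 ]
[0.53209787 0.01489418 0.138818  ] [-0.19280039  0.37611624 -0.87872699] 0.6825936480272026
```

View pics/w3.png

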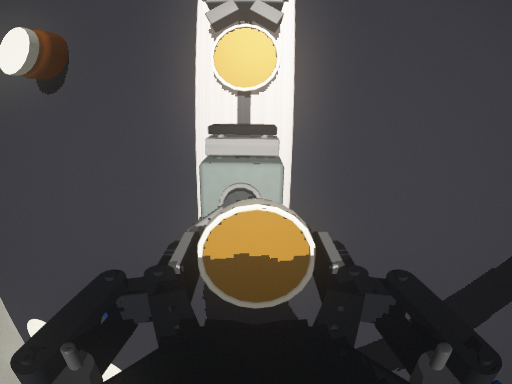

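```bash
python3 -m creep '[{"dp":[0,-2,0],"rotation":[0,0,0],"jaw":5},{"dp":[0,-2,0],"rotation":[0,0,0],"jaw":5},{"dp":[0,-1,0],"rotation":[0,0,0],"jaw":5},{"dp":[0,0,0],"rotation":[0,0,0],"jaw":5},{"dp":[0,0,0],"rotation":[0,0,0],"jaw":5},{"dp":[0,0,0],"rotation":[0,0,0],"jaw":5}]'
python3 - <<'E'
from h import *
o=r.get_obs(); im,d=cams.get_image("wrist"); cv2.imwrite("pics/w4.png",im)
z=o["position"][2]+.0135
for (c,rad),a,_ in blobs(im,(10,80,80),(35,255,255),200): print(np.round(c,1),round(rad,1),a,"low",wray(c,.025,o).round(4),"held",wray(c,z,o).round(4))
print(o["position"],o["contact_force"],o["grip_width"])
E
```

```text
time: 5.33
position: [0.5322, -0.035, 0.1389]
eef_rot: [-0.674, 0.739, 0.0, 0.0]
contact_force: [0.7, -0.7, -0.6]
grip_width: 0.681
[256. 255.] 53.5 7605.5 low [0.5387 0.0342 0.025 ] held [ 0.5323 -0.035   0.1524]
[250.3 113.8] 31.3 2923.0 low [ 0.5313 -0.0996  0.025 ] held [ 0.5286 -0.1025  0.1524]
[ 44. 100.] 27.3 408.5 low [ 0.7399 -0.147   0.025 ] held [ 0.6339 -0.1264  0.1524]
[ 0.53223082 -0.03502809  0.13887299] [ 0.72992286 -0.65043855 -0.62383308] 0.6805558964730384
```

```bash
python3 -m creep '[{"dp":[0,-2.5,0],"rotation":[0,0,0],"jaw":5},{"dp":[-0.09,-2.5,0],"rotation":[0,0,0],"jaw":5},{"dp":[0,-1.46,-1],"rotation":[0,0,0],"jaw":5},{"dp":[0,0,-2],"rotation":[0,0,0],"jaw":5},{"dp":[0,0,-2],"rotation":[0,0,0],"jaw":5},{"dp":[0,0,-2],"rotation":[0,0,0],"jaw":5},{"dp":[0,0,-1.5],"rotation":[0,0,0],"jaw":5},{"dp":[0,0,-1],"rotation":[0,0,0],"jaw":5},{"dp":[0,0,0],"rotation":[0,0,0],"jaw":5},{"dp":[0,0,0],"rotation":[0,0,0],"jaw":5},{"dp":[0,0,0],"rotation":[0,0,0],"jaw":5}]'
python3 - <<'E'
from h import *
for n in("scene","top"):
    im,d=cams.get_image(n)
    for (c,rad),a,_ in blobs(im,(10,80,100),(35,255,255),20):
        X=ray(n,c,.044)
        if .48<X[0]<.6 and -.2<X[1]<.1: print(n,c,a,X)
E
```

```text
time: 6.3
position: [0.5321, -0.1002, 0.0453]
eef_rot: [-0.674, 0.739, -0.001, 0.001]
contact_force: [0.3, -0.6, 0.6]
grip_width: 0.675
scene (219.91510009765625, 183.6132049560547) 61.5 [ 0.52093074 -0.09316638  0.044     ]
top (284.5, 207.0) 388.5 [ 0.5262024  -0.03458871  0.044     ]
top (330.5, 205.6999969482422) 1525.5 [ 0.52598966 -0.18051863  0.044     ]
```

Now lower slowly, watching the vertical force.

```bash
python3 -m creep '[{"dp":[-0.08,0.06,-0.5],"rotation":[0,0,0],"jaw":5},{"dp":[0,0,-0.4],"rotation":[0,0,0],"jaw":5},{"dp":[0,0,-0.3],"rotation":[0,0,0],"jaw":5},{"dp":[0,0,-0.2],"rotation":[0,0,0],"jaw":5},{"dp":[0,0,0],"rotation":[0,0,0],"jaw":5},{"dp":[0,0,0],"rotation":[0,0,0],"jaw":5}]'
python3 -m creep '[{"dp":[0,0,-0.2],"rotation":[0,0,0],"jaw":5},{"dp":[0,0,0],"rotation":[0,0,0],"jaw":5},{"dp":[0,0,0],"rotation":[0,0,0],"jaw":5}]'
```

```text
time: 6.9
position: [0.5303, -0.0999, 0.0297]
eef_rot: [-0.674, 0.739, 0.0, -0.0]
contact_force: [-0.2, 0.5, -1.4]
grip_width: 0.682
time: 7.15
position: [0.5304, -0.0998, 0.0279]
eef_rot: [-0.674, 0.739, 0.0, -0.0]
contact_force: [-0.3, -0.6, -1.1]
grip_width: 0.68
```

```bash
python3 -m creep '[{"dp":[0,0,-0.1],"rotation":[0,0,0],"jaw":5},{"dp":[0,0,0],"rotation":[0,0,0],"jaw":5},{"dp":[0,0,0],"rotation":[0,0,0],"jaw":5}]'
python3 -m creep '[{"dp":[0,0,-0.1],"rotation":[0,0,0],"jaw":5},{"dp":[0,0,0],"rotation":[0,0,0],"jaw":5},{"dp":[0,0,0],"rotation":[0,0,0],"jaw":5}]'
```

```text
time: 7.4
position: [0.5305, -0.0998, 0.027]
eef_rot: [-0.674, 0.739, -0.0, -0.0]
contact_force: [-0.4, -0.2, -1.3]
grip_width: 0.683
time: 7.65
position: [0.5305, -0.0998, 0.0269]
eef_rot: [-0.674, 0.739, -0.0, 0.0]
contact_force: [-3.4, 1.9, 6.0]
grip_width: 0.679
```

```bash
python3 -m creep '[{"dp":[0,0,0],"rotation":[0,0,0],"jaw":6.3},{"dp":[0,0,0],"rotation":[0,0,0],"jaw":7},{"dp":[0,0,0],"rotation":[0,0,0],"jaw":8},{"dp":[0,0,0],"rotation":[0,0,0],"jaw":8.5},{"dp":[0,0,0],"rotation":[0,0,0],"jaw":8.5},{"dp":[0,0,1],"rotation":[0,0,0],"jaw":8.5},{"dp":[0,0,3],"rotation":[0,0,0],"jaw":8.5},{"dp":[0,0,3],"rotation":[0,0,0],"jaw":8.5},{"dp":[0,3,3],"rotation":[0,0,0],"jaw":8.5},{"dp":[0,3,3],"rotation":[0,0,0],"jaw":8.5},{"dp":[0,3,0],"rotation":[0,0,0],"jaw":8.5},{"dp":[0,1,0],"rotation":[0,0,0],"jaw":8.5},{"dp":[0,0,0],"rotation":[0,0,0],"jaw":8.5},{"dp":[0,0,0],"rotation":[0,0,0],"jaw":8.5}]'
python3 - <<'E'
from h import *
o=r.get_obs(); im,d=cams.get_image("wrist"); cv2.imwrite("pics/w5.png",im); 
for (c,rad),a,_ in blobs(im,(10,80,80),(35,255,255),200): print(np.round(c,1),round(rad,1),a,wray(c,.040,o).round(4))
print(o["position"],o["contact_force"],o["grip_width"])
E
```

```text
time: 8.82
position: [0.5303, -0.0007, 0.155]
eef_rot: [-0.674, 0.738, 0.0, -0.0]
contact_force: [0.1, -0.4, 0.3]
grip_width: 0.995
[245.   77.4] 31.4 2888.0 [ 0.5309 -0.0973  0.04  ]
[50.  70.4] 26.0 617.5 [ 0.7268 -0.1415  0.04  ]
[ 0.53025176 -0.00066622  0.15496338] [ 0.14451286 -0.41773118  0.32040577] 0.9951288374033938
```

View pics/w5.png

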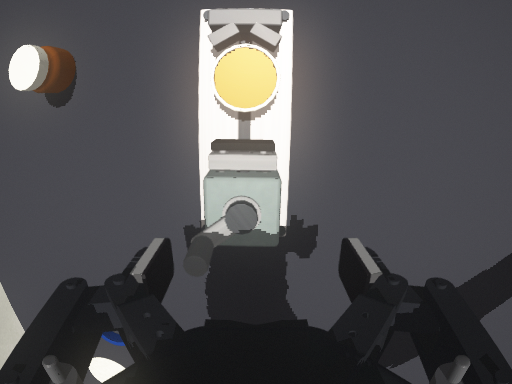

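The top dish is seen squarely on the lower one at (245,77). The hub is at (241,216) and the knob around (198,255), lower left of it.

Run:
```python
from h import *
im=cv2.imread("pics/w5.png")
print("hub",wray((241,216),.067)); 
for p in((196,265),(198,255),(202,245)): print(p,wray(p,.104),wray(p,.066))
cv2.imwrite("pics/c2.png",cv2.resize(im[190:300,160:300],None,fx=5,fy=5,interpolation=cv2.INTER_CUBIC))
```

```text
hub [0.54436243 0.01580735 0.067     ]
(196, 265) [0.57978973 0.03884132 0.104     ] [0.59072614 0.06049191 0.066     ]
(198, 255) [0.57670009 0.0302755  0.104     ] [0.58703101 0.05024741 0.066     ]
(202, 245) [0.57225342 0.02213862 0.104     ] [0.5817129 0.0405159 0.066    ]
```

View pics/c2.png

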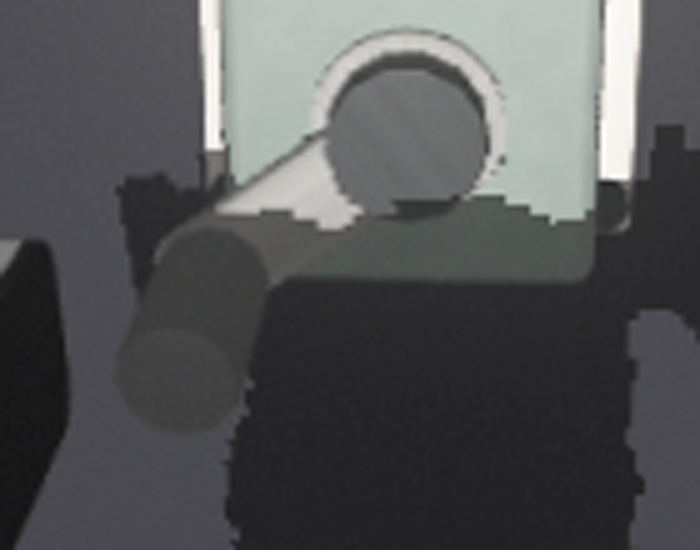

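```bash
python3 -m creep '[{"dp":[2.5,2,0],"rotation":[0,0,0],"jaw":8.5},{"dp":[2.5,2,0],"rotation":[0,0,0],"jaw":8.5},{"dp":[0,0,-1],"rotation":[0,0,0],"jaw":6},{"dp":[0,0,-2],"rotation":[0,0,0],"jaw":6},{"dp":[0,0,-2],"rotation":[0,0,0],"jaw":6},{"dp":[0,0,-1.5],"rotation":[0,0,0],"jaw":6},{"dp":[0,0,-1.5],"rotation":[0,0,0],"jaw":6},{"dp":[0,0,0],"rotation":[0,0,0],"jaw":5},{"dp":[0,0,0],"rotation":[0,0,0],"jaw":4},{"dp":[0,0,0],"rotation":[0,0,0],"jaw":3},{"dp":[0,0,0],"rotation":[0,0,0],"jaw":3}]'
python3 - <<'E'
from h import *
o=r.get_obs(); print(o["joint_pos"].round(3)); im,d=cams.get_image("wrist"); cv2.imwrite("pics/w6.png",im[150:,100:420])
E
```

```text
time: 9.78
position: [0.5812, 0.0388, 0.0763]
eef_rot: [-0.674, 0.739, -0.001, 0.001]
contact_force: [-0.5, 0.7, 0.2]
grip_width: 0.353
[ 4.11e-01  3.00e-02 -2.09e-01  1.00e-03 -1.33e+00 -5.04e-01]
```

View pics/w6.png

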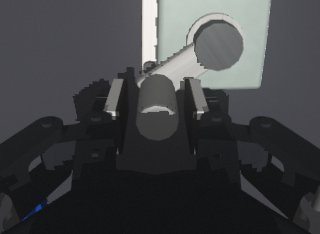

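The knob sits midway between the fingers (crop (157,90)), so I close on it.

```bash
python3 -m creep '[{"dp":[0,0,0],"rotation":[0,0,0],"jaw":2},{"dp":[0,0,0],"rotation":[0,0,0],"jaw":1},{"dp":[0,0,0],"rotation":[0,0,0],"jaw":1},{"dp":[0,0,0],"rotation":[0,0,0],"jaw":1},{"dp":[0,0,0],"rotation":[0,0,0],"jaw":1}]'
python3 - <<'E'
from h import *
o=r.get_obs(); p=o["position"][:2];print(p,o["contact_force"])
for ax in((.5438,.0165),(.5448,.0175)):
    v=p-ax; R=np.hypot(*v); a=np.arctan2(v[1],v[0]); print(R,a)
    for k in range(1,9):
        f=lambda t:np.array([np.cos(t),np.sin(t)])*4.2
        print(k,(f(a-.2*k)-f(a-.2*(k-1))).round(2))
E
```

```text
time: 10.25
position: [0.5809, 0.0391, 0.076]
eef_rot: [-0.674, 0.739, -0.0, 0.0]
contact_force: [-2.6, 0.5, 5.2]
grip_width: 0.212
[0.58086701 0.03914577] [-2.59085173  0.45485012  5.16769387]
0.04343724582919073 0.5484256995630595
1 [ 0.36 -0.76]
2 [ 0.21 -0.81]
3 [ 0.04 -0.84]
4 [-0.13 -0.83]
5 [-0.29 -0.79]
6 [-0.44 -0.71]
7 [-0.57 -0.61]
8 [-0.68 -0.49]
0.042063865278588325 0.5405328127600961
1 [ 0.36 -0.76]
2 [ 0.2  -0.81]
3 [ 0.03 -0.84]
4 [-0.13 -0.83]
5 [-0.29 -0.79]
6 [-0.45 -0.71]
7 [-0.58 -0.61]
8 [-0.69 -0.48]
```

```bash
python3 -m creep '[{"dp":[0.36,-0.76,0],"rotation":[0,0,0],"jaw":1},{"dp":[0.21,-0.81,0],"rotation":[0,0,0],"jaw":1},{"dp":[0.04,-0.84,0],"rotation":[0,0,0],"jaw":1},{"dp":[-0.13,-0.83,0],"rotation":[0,0,0],"jaw":1}]'
python3 -m creep '[{"dp":[-0.29,-0.79,0],"rotation":[0,0,0],"jaw":1},{"dp":[-0.44,-0.71,0],"rotation":[0,0,0],"jaw":1},{"dp":[-0.57,-0.61,0],"rotation":[0,0,0],"jaw":1},{"dp":[-0.69,-0.48,0],"rotation":[0,0,0],"jaw":1}]'
cat > c.py <<'E'
from h import *
import sys
o=r.get_obs(); p=o["position"][:2]; ax=np.array([float(x) for x in sys.argv[1:3]]); s=float(sys.argv[3]); n=int(sys.argv[4])
v=p-ax; R=np.hypot(*v); a=np.arctan2(v[1],v[0]); t=np.array([np.sin(a),-np.cos(a)]); F=o["contact_force"][:2]
print("t",o["time"].round(2),"p",p.round(4),"R",R.round(4),"a",a.round(3),"q mod",round((1.47-a)%(2*np.pi),2),"drag",round(-F@t,2),"rad",round(F@v/R,2),"Fz",o["contact_force"][2].round(1))
f=lambda k:ax*100+4.2*np.array([np.cos(a-s*k),np.sin(a-s*k)])
d=np.round([f(1)-p*100]+[f(k)-f(k-1) for k in range(2,n+1)],2)
print(",".join('{"dp":[%g,%g,0],"rotation":[0,0,0],"jaw":1}'%tuple(x) for x in d))
E
python3 c.py .5448 .0175 .25 12
```

```text
time: 10.58
position: [0.5856, 0.0075, 0.076]
eef_rot: [-0.674, 0.739, 0.0, 0.001]
contact_force: [-4.9, 5.3, 8.3]
grip_width: 0.217
time: 10.92
position: [0.5666, -0.0182, 0.076]
eef_rot: [-0.674, 0.739, -0.001, 0.002]
contact_force: [1.0, 5.0, 4.5]
grip_width: 0.213Traceback (most recent call last):
  File "c.py", line 5, in <module>
    print("t",o["time"].round(2),"p",p.round(4),"R",R.round(4),"a",a.round(3),"q mod",round((1.47-a)%(2*np.pi),2),"drag",round(-F@t,2),"rad",round(F@v/R,2),"Fz",o["contact_force"][2].round(1))
              ^^^^^^^^^^^^^^^
AttributeError: 'float' object has no attribute 'round'
```

```bash
sed -i 's/o\["time"\].round(2)/round(float(o["time"]),2)/; s/o\["contact_force"\]\[2\].round(1)/round(float(o["contact_force"][2]),1)/' c.py
python3 - <<'E'
import numpy as np; from scipy.optimize import least_squares as L
P=np.array([(.5809,.0391),(.5856,.0075),(.5666,-.0182)])
s=L(lambda c:np.hypot(*(P-c).T)-.042,(.5448,.0175));print(s.x,s.fun)
E
python3 c.py .545 .0175 .25 12
```

```text
[0.54480961 0.01767248] [-2.79265457e-05  3.96861317e-05 -2.79169883e-05]
t 10.92 p [ 0.5666 -0.0182] R 0.0417 a -1.027 q mod 2.5 drag 3.46 rad -3.75 Fz 4.5
{"dp":[-0.94,-0.45,0],"rotation":[0,0,0],"jaw":1},{"dp":[-1.03,-0.18,0],"rotation":[0,0,0],"jaw":1},{"dp":[-1.04,0.08,0],"rotation":[0,0,0],"jaw":1},{"dp":[-0.99,0.34,0],"rotation":[0,0,0],"jaw":1},{"dp":[-0.88,0.57,0],"rotation":[0,0,0],"jaw":1},{"dp":[-0.71,0.77,0],"rotation":[0,0,0],"jaw":1},{"dp":[-0.49,0.92,0],"rotation":[0,0,0],"jaw":1},{"dp":[-0.25,1.02,0],"rotation":[0,0,0],"jaw":1},{"dp":[0.01,1.05,0],"rotation":[0,0,0],"jaw":1},{"dp":[0.27,1.01,0],"rotation":[0,0,0],"jaw":1},{"dp":[0.51,0.91,0],"rotation":[0,0,0],"jaw":1},{"dp":[0.72,0.76,0],"rotation":[0,0,0],"jaw":1}
```

```bash
python3 -m creep '[{"dp":[-0.94,-0.45,0],"rotation":[0,0,0],"jaw":1},{"dp":[-1.03,-0.18,0],"rotation":[0,0,0],"jaw":1},{"dp":[-1.04,0.08,0],"rotation":[0,0,0],"jaw":1},{"dp":[-0.99,0.34,0],"rotation":[0,0,0],"jaw":1},{"dp":[-0.88,0.57,0],"rotation":[0,0,0],"jaw":1},{"dp":[-0.71,0.77,0],"rotation":[0,0,0],"jaw":1},{"dp":[-0.49,0.92,0],"rotation":[0,0,0],"jaw":1},{"dp":[-0.25,1.02,0],"rotation":[0,0,0],"jaw":1},{"dp":[0.01,1.05,0],"rotation":[0,0,0],"jaw":1},{"dp":[0.27,1.01,0],"rotation":[0,0,0],"jaw":1},{"dp":[0.51,0.91,0],"rotation":[0,0,0],"jaw":1},{"dp":[0.72,0.76,0],"rotation":[0,0,0],"jaw":1}]'; python3 c.py .5448 .0177 .25 12
```

```text
time: 11.92
position: [0.5168, 0.0492, 0.076]
eef_rot: [-0.674, 0.739, 0.0, -0.001]
contact_force: [-3.5, -2.0, 7.8]
grip_width: 0.211
t 11.92 p [0.5168 0.0492] R 0.0422 a 2.297 q mod 5.46 drag 3.95 rad 0.85 Fz 7.8
{"dp":[0.88,0.58,0],"rotation":[0,0,0],"jaw":1},{"dp":[0.98,0.36,0],"rotation":[0,0,0],"jaw":1},{"dp":[1.04,0.11,0],"rotation":[0,0,0],"jaw":1},{"dp":[1.04,-0.16,0],"rotation":[0,0,0],"jaw":1},{"dp":[0.97,-0.41,0],"rotation":[0,0,0],"jaw":1},{"dp":[0.83,-0.63,0],"rotation":[0,0,0],"jaw":1},{"dp":[0.65,-0.82,0],"rotation":[0,0,0],"jaw":1},{"dp":[0.43,-0.96,0],"rotation":[0,0,0],"jaw":1},{"dp":[0.18,-1.03,0],"rotation":[0,0,0],"jaw":1},{"dp":[-0.08,-1.04,0],"rotation":[0,0,0],"jaw":1},{"dp":[-0.34,-0.99,0],"rotation":[0,0,0],"jaw":1},{"dp":[-0.57,-0.88,0],"rotation":[0,0,0],"jaw":1}
```

```bash
python3 -m creep '[{"dp":[0.88,0.58,0],"rotation":[0,0,0],"jaw":1},{"dp":[0.98,0.36,0],"rotation":[0,0,0],"jaw":1},{"dp":[1.04,0.11,0],"rotation":[0,0,0],"jaw":1},{"dp":[1.04,-0.16,0],"rotation":[0,0,0],"jaw":1},{"dp":[0.97,-0.41,0],"rotation":[0,0,0],"jaw":1},{"dp":[0.83,-0.63,0],"rotation":[0,0,0],"jaw":1},{"dp":[0.65,-0.82,0],"rotation":[0,0,0],"jaw":1},{"dp":[0.43,-0.96,0],"rotation":[0,0,0],"jaw":1},{"dp":[0.18,-1.03,0],"rotation":[0,0,0],"jaw":1},{"dp":[-0.08,-1.04,0],"rotation":[0,0,0],"jaw":1},{"dp":[-0.34,-0.99,0],"rotation":[0,0,0],"jaw":1},{"dp":[-0.57,-0.88,0],"rotation":[0,0,0],"jaw":1}]'; python3 c.py .5448 .0177 .15 8
```

```text
time: 12.92
position: [0.5778, -0.0084, 0.076]
eef_rot: [-0.674, 0.739, 0.001, 0.001]
contact_force: [-5.2, 9.4, 9.8]
grip_width: 0.214
t 12.92 p [ 0.5778 -0.0084] R 0.0421 a -0.669 q mod 2.14 drag 4.09 rad -9.9 Fz 9.8
{"dp":[-0.44,-0.46,0],"rotation":[0,0,0],"jaw":1},{"dp":[-0.49,-0.39,0],"rotation":[0,0,0],"jaw":1},{"dp":[-0.54,-0.32,0],"rotation":[0,0,0],"jaw":1},{"dp":[-0.59,-0.23,0],"rotation":[0,0,0],"jaw":1},{"dp":[-0.61,-0.14,0],"rotation":[0,0,0],"jaw":1},{"dp":[-0.63,-0.05,0],"rotation":[0,0,0],"jaw":1},{"dp":[-0.63,0.05,0],"rotation":[0,0,0],"jaw":1},{"dp":[-0.61,0.14,0],"rotation":[0,0,0],"jaw":1}
```

```bash
python3 -m creep '[{"dp":[-0.44,-0.46,0],"rotation":[0,0,0],"jaw":1},{"dp":[-0.49,-0.39,0],"rotation":[0,0,0],"jaw":1},{"dp":[-0.54,-0.32,0],"rotation":[0,0,0],"jaw":1},{"dp":[-0.59,-0.23,0],"rotation":[0,0,0],"jaw":1},{"dp":[-0.61,-0.14,0],"rotation":[0,0,0],"jaw":1},{"dp":[-0.63,-0.05,0],"rotation":[0,0,0],"jaw":1},{"dp":[-0.63,0.05,0],"rotation":[0,0,0],"jaw":1},{"dp":[-0.61,0.14,0],"rotation":[0,0,0],"jaw":1}]'; python3 c.py .5448 .0177 .15 8
cat > v.py <<'E'
from h import *
o=r.get_obs(); im,d=cams.get_image("wrist"); cv2.imwrite("pics/v%d.png"%(100*o["time"]),im)
for (c,rad),a,_ in blobs(im,(10,80,80),(35,255,255),1500): print(np.round(c,1),round(rad,1),a,wray(c,.040,o).round(4))
E
python3 v.py
```

```text
time: 13.58
position: [0.5333, -0.0228, 0.0761]
eef_rot: [-0.674, 0.739, -0.001, 0.002]
contact_force: [5.0, 2.6, 5.2]
grip_width: 0.214
t 13.58 p [ 0.5333 -0.0228] R 0.0421 a -1.848 q mod 3.32 drag 4.11 rad -3.82 Fz 5.2
{"dp":[-0.59,0.23,0],"rotation":[0,0,0],"jaw":1},{"dp":[-0.55,0.3,0],"rotation":[0,0,0],"jaw":1},{"dp":[-0.5,0.38,0],"rotation":[0,0,0],"jaw":1},{"dp":[-0.44,0.45,0],"rotation":[0,0,0],"jaw":1},{"dp":[-0.37,0.51,0],"rotation":[0,0,0],"jaw":1},{"dp":[-0.28,0.56,0],"rotation":[0,0,0],"jaw":1},{"dp":[-0.2,0.6,0],"rotation":[0,0,0],"jaw":1},{"dp":[-0.11,0.62,0],"rotation":[0,0,0],"jaw":1}
[249.   98.5] 45.1 6124.0 [ 0.5308 -0.0984  0.04  ]
```

```bash
python3 -m creep '[{"dp":[-0.59,0.23,0],"rotation":[0,0,0],"jaw":1},{"dp":[-0.55,0.3,0],"rotation":[0,0,0],"jaw":1},{"dp":[-0.5,0.38,0],"rotation":[0,0,0],"jaw":1},{"dp":[-0.44,0.45,0],"rotation":[0,0,0],"jaw":1},{"dp":[-0.37,0.51,0],"rotation":[0,0,0],"jaw":1},{"dp":[-0.28,0.56,0],"rotation":[0,0,0],"jaw":1},{"dp":[-0.2,0.6,0],"rotation":[0,0,0],"jaw":1},{"dp":[-0.11,0.62,0],"rotation":[0,0,0],"jaw":1}]'; python3 c.py .5448 .0177 .12 4; python3 v.py
```

```text
time: 14.3
position: [0.5028, 0.0126, 0.076]
eef_rot: [-0.674, 0.739, -0.001, 0.001]
contact_force: [5.8, -3.5, 3.1]
grip_width: 0.213
t 14.3 p [0.5028 0.0126] R 0.0423 a -3.021 q mod 4.49 drag 4.12 rad -5.31 Fz 3.1
{"dp":[0,0.51,0],"rotation":[0,0,0],"jaw":1},{"dp":[0.03,0.5,0],"rotation":[0,0,0],"jaw":1},{"dp":[0.09,0.5,0],"rotation":[0,0,0],"jaw":1},{"dp":[0.15,0.48,0],"rotation":[0,0,0],"jaw":1}
[194.   42.8] 44.3 5486.5 [ 0.53   -0.1015  0.04  ]
```

```bash
python3 -m creep '[{"dp":[0,0.51,0],"rotation":[0,0,0],"jaw":1},{"dp":[0.03,0.5,0],"rotation":[0,0,0],"jaw":1},{"dp":[0.09,0.5,0],"rotation":[0,0,0],"jaw":1},{"dp":[0.15,0.48,0],"rotation":[0,0,0],"jaw":1}]'; python3 c.py .5448 .0177 .12 3
```

```text
time: 14.68
position: [0.5048, 0.0316, 0.076]
eef_rot: [-0.674, 0.739, -0.001, -0.0]
contact_force: [2.0, -4.1, 6.4]
grip_width: 0.213
t 14.68 p [0.5048 0.0316] R 0.0423 a 2.806 q mod 4.95 drag 3.24 rad -3.25 Fz 6.4
{"dp":[0.23,0.45,0],"rotation":[0,0,0],"jaw":1},{"dp":[0.25,0.44,0],"rotation":[0,0,0],"jaw":1},{"dp":[0.3,0.41,0],"rotation":[0,0,0],"jaw":1}
```

```bash
python3 -m creep '[{"dp":[0.23,0.45,0],"rotation":[0,0,0],"jaw":1},{"dp":[0.25,0.44,0],"rotation":[0,0,0],"jaw":1},{"dp":[0.3,0.41,0],"rotation":[0,0,0],"jaw":1}]'; python3 c.py .5448 .0177 .12 3
```

```text
time: 14.93
position: [0.512, 0.0445, 0.076]
eef_rot: [-0.674, 0.739, -0.001, -0.001]
contact_force: [-1.9, -4.7, 8.8]
grip_width: 0.214
t 14.93 p [0.512  0.0445] R 0.0423 a 2.456 q mod 5.3 drag 4.81 rad -1.47 Fz 8.8
{"dp":[0.37,0.35,0],"rotation":[0,0,0],"jaw":1},{"dp":[0.38,0.33,0],"rotation":[0,0,0],"jaw":1},{"dp":[0.42,0.28,0],"rotation":[0,0,0],"jaw":1}
```

```bash
python3 -m creep '[{"dp":[0.37,0.35,0],"rotation":[0,0,0],"jaw":1},{"dp":[0.38,0.33,0],"rotation":[0,0,0],"jaw":1}]'; python3 c.py .5448 .0177 .12 3
```

```text
time: 15.1
position: [0.5192, 0.0513, 0.076]
eef_rot: [-0.674, 0.739, -0.0, -0.001]
contact_force: [-4.0, -4.7, 10.7]
grip_width: 0.207
t 15.1 p [0.5192 0.0513] R 0.0423 a 2.221 q mod 5.53 drag 6.07 rad -1.34 Fz 10.7
{"dp":[0.43,0.26,0],"rotation":[0,0,0],"jaw":1},{"dp":[0.45,0.23,0],"rotation":[0,0,0],"jaw":1},{"dp":[0.47,0.17,0],"rotation":[0,0,0],"jaw":1}
```

The handle is stiffening (3.2 → 4.8 → 6.1 N), so I take single small steps from here.

```bash
python3 -m creep '[{"dp":[0.4,0.24,0],"rotation":[0,0,0],"jaw":1}]'; python3 c.py .5448 .0177 .1 3;  python3 -m creep '[{"dp":[0,0,0],"rotation":[0,0,0],"jaw":1}]'; python3 c.py .5448 .0177 .1 2; python3 v.py
```

```text
time: 15.18
position: [0.5231, 0.0539, 0.0759]
eef_rot: [-0.674, 0.739, -0.0, -0.001]
contact_force: [-5.9, -2.9, 11.7]
grip_width: 0.214
t 15.18 p [0.5231 0.0539] R 0.0422 a 2.112 q mod 5.64 drag 6.54 rad 0.59 Fz 11.7
{"dp":[0.38,0.18,0],"rotation":[0,0,0],"jaw":1},{"dp":[0.39,0.16,0],"rotation":[0,0,0],"jaw":1},{"dp":[0.4,0.12,0],"rotation":[0,0,0],"jaw":1}
time: 15.27
position: [0.5237, 0.0542, 0.076]
eef_rot: [-0.674, 0.739, -0.0, -0.001]
contact_force: [-3.0, -2.1, 9.8]
grip_width: 0.212
t 15.27 p [0.5237 0.0542] R 0.0422 a 2.095 q mod 5.66 drag 3.59 rad -0.31 Fz 9.8
{"dp":[0.38,0.17,0],"rotation":[0,0,0],"jaw":1},{"dp":[0.39,0.15,0],"rotation":[0,0,0],"jaw":1}
```

```bash
python3 -m creep '[{"dp":[0.26,0.13,0],"rotation":[0,0,0],"jaw":1}]'; python3 c.py .5448 .0177 .1 1;  python3 -m creep '[{"dp":[0,0,0],"rotation":[0,0,0],"jaw":1},{"dp":[0,0,0],"rotation":[0,0,0],"jaw":1}]'; python3 c.py .5448 .0177 .1 1; python3 v.py
```

```text
time: 15.4
position: [0.5254, 0.0552, 0.0759]
eef_rot: [-0.674, 0.739, -0.0, -0.001]
contact_force: [-6.3, -1.4, 11.5]
grip_width: 0.215
t 15.4 p [0.5254 0.0552] R 0.0422 a 2.047 q mod 5.71 drag 6.21 rad 1.68 Fz 11.5
{"dp":[0.39,0.16,0],"rotation":[0,0,0],"jaw":1}
time: 15.57
position: [0.5258, 0.0554, 0.076]
eef_rot: [-0.674, 0.739, -0.0, -0.001]
contact_force: [-4.1, -0.9, 10.3]
grip_width: 0.214
t 15.57 p [0.5258 0.0554] R 0.0422 a 2.037 q mod 5.72 drag 4.05 rad 1.06 Fz 10.3
{"dp":[0.39,0.15,0],"rotation":[0,0,0],"jaw":1}
```

```bash
python3 -m creep '[{"dp":[0,0,0],"rotation":[0,0,0],"jaw":2.5},{"dp":[0,0,0],"rotation":[0,0,0],"jaw":4},{"dp":[0,0,0],"rotation":[0,0,0],"jaw":4.5},{"dp":[0,0,0],"rotation":[0,0,0],"jaw":4.5},{"dp":[0,0,1],"rotation":[0,0,0],"jaw":4.5},{"dp":[0,0,2],"rotation":[0,0,0],"jaw":4.5},{"dp":[0,0,3],"rotation":[0,0,0],"jaw":4.5},{"dp":[0,0,3],"rotation":[0,0,0],"jaw":4.5},{"dp":[0,0,2],"rotation":[0,0,0],"jaw":4.5},{"dp":[0,-2,0],"rotation":[0,0,0],"jaw":4.5},{"dp":[0,-2,0],"rotation":[0,0,0],"jaw":4.5},{"dp":[0,-1,0],"rotation":[0,0,0],"jaw":4.5},{"dp":[0,0,0],"rotation":[0,0,0],"jaw":4.5},{"dp":[0,0,0],"rotation":[0,0,0],"jaw":4.5}]'
python3 v.py; ls -t pics|head -1
```

```text
time: 16.78
position: [0.526, 0.0057, 0.185]
eef_rot: [-0.673, 0.739, 0.0, -0.0]
contact_force: [-0.5, 0.1, -0.0]
grip_width: 0.527
[240.9  67.5] 27.9 2257.5 [ 0.5303 -0.104   0.04  ]
v1678.png
```

```bash
python3 -c "
import cv2
from h import *
im=cv2.imread('pics/v1678.png'); a=im[0:260,150:330]; cv2.imwrite('pics/f.png',cv2.resize(a,None,fx=2.3,fy=2.3,interpolation=cv2.INTER_CUBIC))"
```

```text
(no output)
```

View pics/f.png

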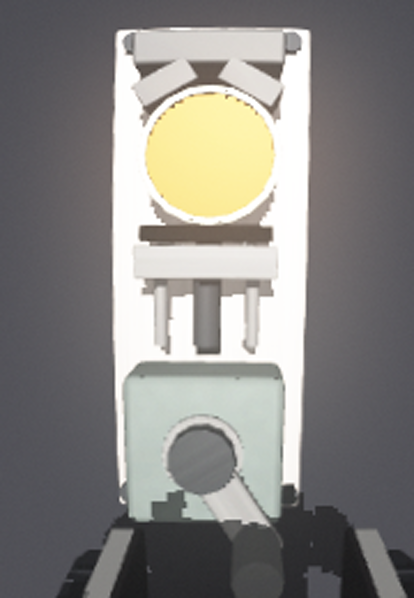

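Run:
```python
from h import *
h=wray((150+201/2.3,460/2.3),.067);k=wray((150+258/2.3,577/2.3),.104)
v=(k-h)[:2];print(h,k,np.hypot(*v),np.arctan2(v[1],v[0]))
from workcell import workorder
workorder.finish_job()
```

```text
[0.54446597 0.01863154 0.067     ] [0.5252248  0.05386136 0.104     ] 0.04014178309042801 2.070687781129961
the job is handed in; nothing more can be done
```

I stacked the loose dish on the one in the vise, wound the crank clockwise until it stiffened, let go and handed the job in at about 17 s. I saw no failed check, but the job reports no verdict.

- **Stacking:** I lowered the dish onto the lower one while still holding it and felt contact at about 7 N with the tool at 27 mm, the height of the lower dish's lid. I then let go. The wrist picture showed it lying squarely, and its measured centre was within about 2–3 mm of the lower one.
- **Clamping:** The handle ran freely at about 4 N and rose to 6.2–6.5 N at a crank angle of about 12.0 rad. From the forces and the crank travel, I estimate a total squeeze of 30–40 N.
- **After release:** The last picture showed the dishes touching both faces of the V block, with the jaw pad against them. The crank had stayed put, at 2.07 rad in the image against 2.04 rad when released. The robot was clear, and I didn't touch the other things on the bench.
- **Loose ends:**
  - The camera put the dishes' final centre at vise x of about −52.5 mm, while the crank angle gives about −55 mm. That is slightly more than the roughly 2 mm calibration error.
  - −55 mm is also right at the edge of the V block's allowed range.
  - I could not measure the force on each dish separately, so the 8 N minimum per dish is inferred from the total.

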